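# Uncover the microscope and switch on its lamp

### The job

Get the stereo microscope ready for fossil work: lift the dust cap off its slanting eyepiece and stand it, mouth down and flat on the bottom, in the empty pocket of the wooden cap tray, setting it down rather than dropping it. Then flip the lamp box's toggle all the way over to its other side. Don't knock the microscope, and leave the other cap and the things lying about where they are.

Things in the scene. Friction and masses are not known exactly. Their poses are not given: they have to be found in the camera images.
- cap: black dust cap, a cup turned mouth down: 41 mm outside, 35 mm inside, 36 mm tall, 20 g. Origin at the centre of its open mouth; z along its axis to the closed top. Sits loosely (2 mm play, no catch) over one of the microscope's two eyepieces, left or right, leaning 35 degrees from vertical, top towards the robot; comes off by drawing it 33 mm or more along its axis.
- scope: fixed white stereo microscope on a stand. Origin on the table under the lens, z up; eyepieces lean 35 degrees from vertical to -x (the robot), parallel, at y = -36 and +36 mm: 31 mm thick tubes (39 mm below the last 43 mm), ends at x = -79, z = 263 mm. Head 120 mm wide (150 over the focus knobs), z 100 to 205. Post at x = 130, y = 200, 300 mm tall.
- eyecup: short flared rubber eyecup, 38 mm across, with the pale lens showing in it, fixed on the end of the other, uncapped eyepiece; not to be handled. Origin on that eyepiece's axis (within 2 mm), 33 mm below its end; z along the axis, upward.
- tray: fixed pale wooden cap tray, 190 x 85 x 18 mm (local x, y, z), origin at the centre of its underside. Two round pockets, 47 mm in diameter and 10 mm deep (floors 8 mm above the table), at x = -47.5 and +47.5 mm on its centre line. One holds the other cap, one is empty.
- felt: thin grey felt disc, 43 mm across, on the floor of the empty pocket of the tray: it marks where the cap goes. Origin at the centre of the pocket's floor, z up.
- other_cap: an identical black dust cap, already standing mouth down in the other pocket of the tray; to be left there. Origin at the centre of its mouth.
- lampbox: fixed grey lamp power box, 130 x 100 x 50 mm (local x, y, z), origin at the centre of its underside, x away from the robot. A switch block on its top, 70 x 50 x 25 mm, carries the toggle lever, whose pivot is 72 mm above the box's origin; the lever swings in the box's x-z plane.
- lamp_switch (a joint): angle of the toggle lever in rad: 0 leaning 0.5 rad from upright towards the box's -x (off, robot's side), 1.0 leaning 0.5 rad towards its +x (on), a firm stop at each end. It moves lightly (about 1 N at the ball) and stays where it is left; it starts between 0 and 0.2.
- lamp_switch_tip (a point): centre of the 26 mm black ball at the end of the toggle lever, 60 mm from its pivot; the steel stem below it is 10 mm thick.
- jacket: fixed white plaster jacket, 180 mm across and 34 mm high, with a brown fossil skull on it (up to 80 mm high), under the microscope's lens. Origin at the centre of its underside.
- jar: loose amber glass jar with a white lid, 52 mm across, 65 mm tall, bystander. Origin at the centre of its underside.
- fragment: loose brown bone fragment, 60 x 35 x 29 mm, bystander. Origin at the centre of its underside.
- brush: loose brush lying on the table, bystander. Origin on its underside, handle towards its -x.
There are look-alikes about, which are no part of the job. What is shaped like the cap but red is not meant. Leave any purple look-alike of the lampbox alone.

How it is judged (in metres and radians):
On the way, in this order (a step that is already met when the one before it is completed fails the run):
1. the cap stands mouth down on the floor of the empty pocket, let go, while the lamp is still off (horizontal distance between cap and felt below 0.006 m and z of cap in the frame of felt below 0.004 m and angle between cap's own z axis and vertical below 0.12 rad and contact force between the fingers and cap below 0.1 N and not (value of joint lamp_switch above 0.9 rad)), for 0.2 s.
2. the toggle is flipped over to on (value of joint lamp_switch above 0.9 rad), for 0.1 s.
At the end, for the whole second after the job is handed in: The cap stands in the pocket that was empty, mouth down and upright (within 0.12 rad), its mouth within 4 mm of the pocket's floor and within 6 mm of its centre, released and at rest; the toggle is past 0.9 rad of its 1.0 rad swing (horizontal distance between cap and felt below 0.006 m and z of cap in the frame of felt below 0.004 m and angle between cap's own z axis and vertical below 0.12 rad and value of joint lamp_switch above 0.9 rad and contact force between the fingers and cap below 0.1 N and linear speed of cap below 0.02 m/s); the robot touches nothing.
It fails at once if the cap is dropped or flung (out of the fingers and faster than 0.6 m/s, a fall of about 2 cm) (contact force between the fingers and cap below 0.05 N and linear speed of cap above 0.6 m/s).
It fails at once if the microscope is knocked (more than 20 N from the robot) (contact force between any of the fingers, the arm and scope above 20 N).
It fails at once if the other cap is disturbed (12 mm) (distance of other_cap from where it was at the start of the episode above 0.012 m).
It fails at once if the jar, the bone fragment or the brush is moved by 20 mm (distance of any of jar, fragment, brush from where it was at the start of the episode above 0.02 m).
It also fails if it takes over 51 s, if anything falls off the work surface, if the arm or the gripper's body presses on something with over 40 N, if the wrist force passes 120 N, or if a joint passes its speed limit or range.

### The arm

A 6-joint arm with a two-finger parallel gripper is mounted at the origin on the work surface. World frame = base frame: x ahead of the robot, y to its left, z up, the work surface at z = 0. Lengths are in m, angles in degrees, forces in N, time in s.
With the tool pointing down it reaches from about 0.375 to 0.9 m from the base axis. Payload 3.1 kg.
Tool frame: the origin (TCP) lies at the very end of the fingers, on their centre line; the grasp point (between the pads) lies 19 mm behind it; z points along the fingers, y is the line along which they close (so a half turn about z gives the same grasp; the last joint's range is limited). The gripper opens to 87 mm and grips with 3 to 60 N. Pads are 19 mm wide; open, the fingers measure 117 mm over their backs; the gripper's body (75 mm by 190 mm) begins 51 mm behind the grasp point.
Start: joints at [57.382, 30.224, 82.088, -0, 67.689, -10.227], TCP at [0.238, 0.578, 0.198] pointing down, gripper open.
Joint ranges: [-176.69, 176.69], [-43.24, 126.21], [12.49, 139.97], [-82, 262], [0, 151.66], [-163.58, 163.58]. Speed limits (degrees/s): [159.86, 159.86, 180, 180, 180, 180].

### API

Orientations are given as a 3x3 rotation matrix whose columns are the frame's x, y, z axes.
In Python, from rig import * gives the robot as it stands.
- The arm moves only by the tool jog_arm, never from a script. Its arguments are lists of equal length, an entry for each row: "delta_pos": the shift along the world's x, y, z in cm, a list of three; "turn": the turn about the world's z in degrees; "grip": the closure, from 0 (fully open) to 1 (shut). In form: {"delta_pos": [[x, y, z], ...], "turn": [turn, ...], "grip": [grip, ...]}. A call has 1 to 12 rows; each row is the pose to reach, as a shift and turn from the pose commanded when the call began; what a row does not reach only later rows make up. A row lasts 1/8 s, in which the tool goes at most 62.5 mm and 10.7 degrees, less where a joint would pass 70% of its speed; a pose out of reach is approached as far as the arm can. A call with a gripper value outside its range is refused whole. The fingers move at their own pace and stop on an object; the grip force is fixed at half the most. Time passes only in rows, so rows that repeat a pose let the fingers close. It gives the time, the measured TCP pose, the force, the opening and the grip force at its end, in the units of the state.
- read_state(): the state, without advancing time (a new reading comes with each control period).
- capture(name): name is "side" or "top"; returns a dict with "color" (384x512x3 uint8, blue, green, red), "fovy" (degrees; the focal length in pixels is half the picture's height over the tangent of half this angle, whatever the lens; pixels are square), "cx", "cy" (the principal point, pixels), "camera_from_world" (4x4, takes a point from world to camera coordinates). Camera axes: x right, y up, looking along -z (the intrinsics and any distortion apply to the point x, -y, -z); pixel columns grow to the right and rows downward; lengths in m; the calibration is good to about 2 mm. A picture is of the moment at which its call begins. There is no depth.
- hand_in(): hands the job in; it is judged then, once.
The state is a dict: "time_s": time; "joint_positions": joint angles; "qvel": joint speeds; "tau": joint torques, N m; "position": TCP position; "tcp_rot": TCP orientation; "force": force on the tool from outside, world axes, zero at the start; "moment": the same for the moment, N m; "opening": opening from 0.0 (shut) to 1.0 (fully open); "grasp_force": force on a finger pad.
Only numpy, scipy, OpenCV 4.12 (cv2) and the standard library are available. Lean on these libraries where they do the work, as an engineer would, in place of code of your own. Each camera call takes 0.05 s, during which the arm holds its last target. There are 200 camera calls.

## Working session

There is one attempt and no reset: what is moved stays moved. The work goes in short steps, Python scripts to look and compute and a tool call to move; the robot and the scene stay as the last step left them, time stands still between calls to the robot, and variables do not carry over. Pictures are saved under pics/ and viewed, at most 10 in all, crops included, and the job is handed in when it is done.

Besides the shell and the picture viewer there is one more tool, called in YAML: its name, and indented under it one key for each argument. jog_arm: Moves the arm, as the interface text tells. Its arguments: {"type":"object","properties":{"delta_pos":{"type":"array"},"turn":{"type":"array"},"grip":{"type":"array"}},"required":["delta_pos","turn","grip"]}

```bash
mkdir -p pics
cat > h.py <<'E'
from rig import *
import cv2, numpy as np
def snap(n,f):
    c=capture(n); cv2.imwrite(f'pics/{f}.png',c['color']); np.save(f'pics/{f}.npy',{k:c[k] for k in c if k!='color'},allow_pickle=True); return c
E
python3 - <<'E'
from h import *
for n in('side','top'):
    c=snap(n,n+'0'); print({k:(np.round(v,4).tolist() if k=='camera_from_world' else v) for k,v in c.items() if k!='color'})
a=np.vstack([cv2.imread('pics/side0.png'),cv2.imread('pics/top0.png')])
print(read_state())
E
```

```text
{'fovy': 55.59600058067334, 'cx': 253.52413365977011, 'cy': 188.65417271053667, 'camera_from_world': [[-0.9994, -0.0347, -0.0052, 0.5449], [0.0204, -0.6954, 0.7183, -0.135], [-0.0285, 0.7178, 0.6957, -0.9675], [0.0, 0.0, 0.0, 1.0]]}
{'fovy': 44.39223925549969, 'cx': 248.93402559762333, 'cy': 193.97356732046876, 'camera_from_world': [[-0.0045, -1.0, 0.0016, -0.0113], [0.9764, -0.0041, 0.2158, -0.5903], [-0.2158, 0.0025, 0.9764, -1.1859], [0.0, 0.0, 0.0, 1.0]]}
{'time_s': 0.1, 'joint_positions': array([ 5.73793629e+01,  3.02720174e+01,  8.21489861e+01, -2.35819120e-03,
        6.76893206e+01, -1.02269993e+01]), 'qvel': array([ 0.10182344, -0.10790544, -0.13039227,  0.01439619, -0.01380452,
       -0.01231218]), 'tau': array([-7.92696119e-04, -4.40986812e+01, -1.77150017e+01,  6.34558685e-02,
        5.34499018e-02, -7.41232748e-05]), 'position': array([0.23770047, 0.57727238, 0.19748725]), 'tcp_rot': array([[-9.24594156e-01,  3.80952274e-01, -1.00592549e-03],
       [ 3.80953480e-01,  9.24592747e-01, -1.64230852e-03],
       [ 3.04430247e-04, -1.90167967e-03, -9.99998145e-01]]), 'force': array([-0.00334293,  0.39161697, -0.2079998 ]), 'moment': array([-0.02151225,  0.05462504,  0.02701213]), 'grasp_force': 0.0, 'opening': 1.0027061726261954}
```

View pics/side0.png

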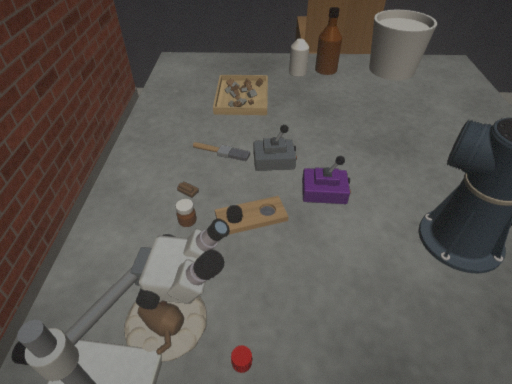

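View pics/top0.png

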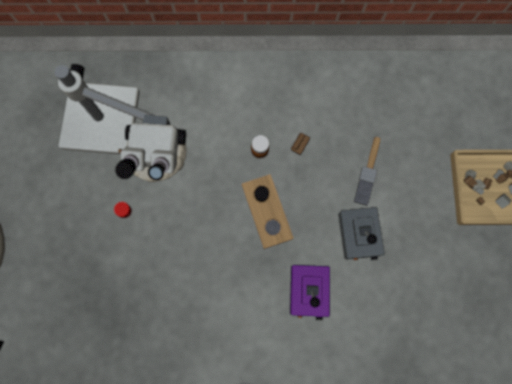

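The top view shows the capped eyepiece at about (127,168) and the eyecup at (157,172). The tray is at (267,211) with its empty felt pocket at (273,227), and the grey lampbox is at (362,232). In the side view the cap is at (208,264), the felt at (268,210) and the lever ball at (284,129). I'll enlarge these areas next.

Run:
```python
from h import *
s=cv2.imread('pics/side0.png');t=cv2.imread('pics/top0.png')
def crop(i,x,y,w,h,k): 
    c=cv2.resize(i[y:y+h,x:x+w],None,fx=k,fy=k,interpolation=cv2.INTER_CUBIC)
    for u in range(0,w,10): cv2.putText(c,str(x+u),(u*k,8),0,.3,(0,255,255),1); cv2.line(c,(u*k,10),(u*k,15),(0,255,255),1)
    for v in range(10,h,10): cv2.putText(c,str(y+v),(0,v*k+4),0,.3,(0,255,255),1); cv2.line(c,(20,v*k),(25,v*k),(0,255,255),1)
    return c
a=np.hstack([crop(t,105,145,65,50,6),crop(t,235,170,65,50,6)[:, :390]])
b=np.hstack([crop(t,235,200,65,50,6),crop(t,335,200,65,50,6)])
cv2.imwrite('pics/tc.png',np.vstack([a,b]))
a=np.hstack([crop(s,185,215,65,50,6),crop(s,185,245,65,50,6)])
b=np.hstack([crop(s,210,185,80,50,5)[:, :390],crop(s,245,120,65,42,6)[:250]])
cv2.imwrite('pics/sc.png',np.vstack([a,b]))
```

```text
(no output)
```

View pics/tc.png

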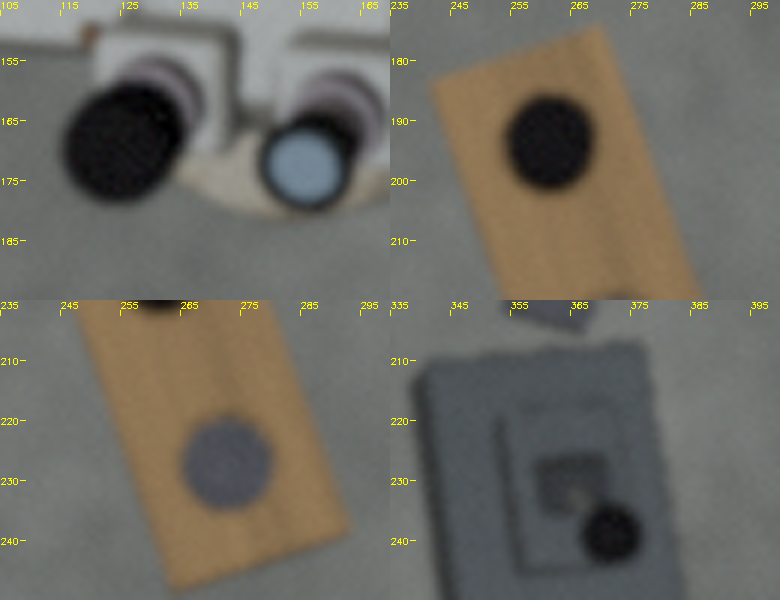

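View pics/sc.png

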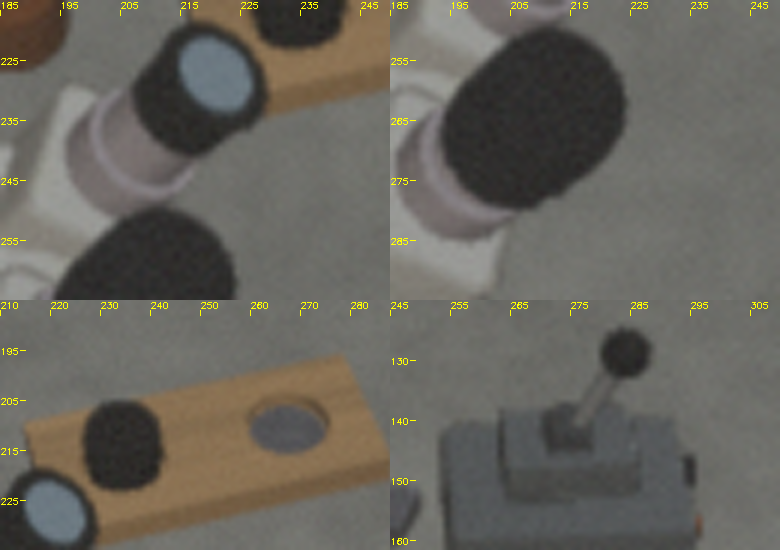

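The crops give these pixel positions:

| Feature | Top | Side |
|---|---|---|
| Lens | (155.8,172.8) | (221,227.3) |
| Felt | (272.7,227) | (267.6,210.6) |
| Ball | (371.8,238.8) | (284.2,128.8) |

The cap's silhouette spans about (115–136, 158–179) in top and (194–224, 249–280) in side.

```bash
cat >> h.py <<'E'
def load(f): 
    d=np.load(f'pics/{f}.npy',allow_pickle=True).item(); d['f']=192/np.tan(np.radians(d['fovy']/2)); return d
def proj(d,P):
    P=np.atleast_2d(P); C=P@d['camera_from_world'][:3,:3].T+d['camera_from_world'][:3,3]
    return np.c_[d['cx']+d['f']*C[:,0]/-C[:,2], d['cy']-d['f']*C[:,1]/-C[:,2]]
from scipy.optimize import least_squares
def tri(T,S,pt,ps,z=None):
    r=least_squares(lambda p:np.r_[(proj(T,p)[0]-pt) if pt else [], (proj(S,p)[0]-ps) if ps else [], [] if z is None else [(p[2]-z)*1e5]],[.5,0,.1]); return r.x.round(4),r.fun.round(2)
def blob(f,x,y,th=40):
    g=cv2.cvtColor(cv2.imread(f'pics/{f}.png'),6); n,l=cv2.connectedComponents((g<th).astype(np.uint8)); k=l==l[y,x]
    v,u=np.nonzero(k); return np.c_[u,v].astype(float),k.sum()
A=np.linspace(0,2*np.pi,24,endpoint=False); DIR=np.c_[np.cos(A),np.sin(A)]
def cap_pts(p,a):
    a=np.array(a);e=np.cross(a,[0,1,0]);e/=np.linalg.norm(e);g=np.cross(a,e);t=np.linspace(0,2*np.pi,48)[:,None]
    c=.0205*(np.cos(t)*e+np.sin(t)*g); return np.vstack([p+c,p+c+.036*a])
E
python3 - <<'E'
from h import *
T,S=load('top0'),load('side0'); print([k for k in T])
for n,pt,ps in [('lens',(155.8,172.8),(221,227.3)),('felt',(272.7,227),(267.6,210.6)),('ball',(371.8,238.8),(284.2,128.8))]: print(n,*tri(T,S,pt,ps))
print('felt z8',*tri(T,S,(272.7,227),None,.0085),*tri(T,S,None,(267.6,210.6),.0085))
print('ocap top',*tri(T,S,(261.5,193.8),None,.044))
bt,nt=blob('top0',124,169,60); bs,ns=blob('side0',208,264,60); print(nt,ns,bt.min(0),bt.max(0),bs.min(0),bs.max(0))
sup=lambda q:(q@DIR.T).max(0)
def res(q):
    a=[-np.sin(.6109)*np.cos(q[3]),-np.sin(.6109)*np.sin(q[3]),np.cos(.6109)]
    P=cap_pts(q[:3],a); return np.r_[sup(proj(T,P))-sup(bt)-.4,sup(proj(S,P))-sup(bs)-.4]
r=least_squares(res,[.5,.27,.235,0],x_scale=[.01,.01,.01,.1],loss='soft_l1'); print(r.x,r.fun[:0],np.sqrt(np.mean(res(r.x)**2)),res(r.x).round(1))
E
```

```text
['fovy', 'cx', 'cy', 'camera_from_world', 'f']
lens [0.5961 0.1958 0.2628] [ 0.   -0.04  0.03  0.01]
felt [ 0.5087 -0.0783  0.0114] [-0.04  0.22 -0.23 -0.06]
ball [ 0.4617 -0.3172  0.1245] [-0.03  0.16 -0.19 -0.05]
felt z8 [ 0.5098 -0.0786  0.0085] [0. 0. 0.] [ 0.508  -0.0808  0.0085] [-0.  0.  0.]
ocap top [ 0.5951 -0.0478  0.044 ] [0. 0. 0.]
315 637 [116. 159.] [135. 178.] [194. 250.] [223. 279.]
[ 0.62139682  0.26732029  0.23523951 -0.02167782] [] 0.7269522611203095 [ 1.1  0.5  0.4  0.6  0.5  0.4  0.8  0.4  0.4  0.2  0.3  0.5  1.1  0.4
 -0.   0.2  0.9  1.2  1.6  1.   0.9  0.9  0.7  0.7  1.   0.8  0.8  0.4
  0.7  0.6  0.9  1.   0.8  0.6  0.6  0.4  0.8  0.4  0.5 -0.3  0.6  0.6
  0.9  0.7  0.5  1.1  0.5  0.4]
```

The cap's mouth is at about (0.621,0.267,0.235) and the scope's yaw is about −4.5°. I'll go above it and look from there.

jog_arm:
  delta_pos:
    - [2, 0, 6]
    - [6, -4, 12]
    - [11, -8, 12]
    - [16, -12, 12]
    - [21, -16, 12]
    - [26, -20, 12]
    - [31, -25, 12]
    - [35, -29, 12]
    - [37.2, -30.9, 12]
    - [37.2, -30.9, 12]
    - [37.2, -30.9, 12]
  turn: [0, 9, 18, 18, 18, 18, 18, 18, 18, 18, 18]
  grip: [0.3, 0.3, 0.3, 0.3, 0.3, 0.3, 0.3, 0.3, 0.3, 0.3, 0.3]

```text
time_s: 1.48
position: [0.6094, 0.2689, 0.3176]
tcp_rot: [[-0.997, 0.077, -0.002], [0.077, 0.997, 0.0], [0.002, 0.0, -1.0]]
force: [0.3, 0.6, 0.8]
opening: 0.698
grasp_force: 0.0
```

Run:
```python
from h import *
s=snap('side','s1');t=snap('top','t1')
cv2.imwrite('pics/v1.png',np.hstack([cv2.resize(s['color'][130:300,130:290],(400,425),interpolation=2),cv2.resize(t['color'][100:270,60:220],(400,425),interpolation=2)]))
st=read_state();print(st['position'],st['tcp_rot'],st['opening'],st['time_s'],proj(load('top0'),st['position']),proj(load('side0'),st['position']))
```

```text
[0.60879058 0.26998244 0.31818402] [[-9.97186382e-01  7.49544907e-02 -1.06921166e-03]
 [ 7.49543553e-02  9.97186952e-01  1.66141356e-04]
 [ 1.07865696e-03  8.55318266e-05 -9.99999415e-01]] 0.6981908053888568 1.575 [[116.32284497 160.41987089]] [[205.8828562  240.89687124]]
```

View pics/v1.png

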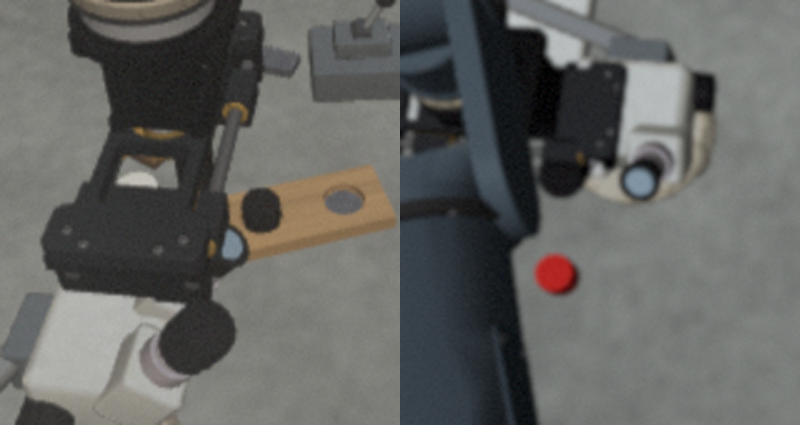

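The side view shows the fingers above the cap, at crop (190,280), with the cap at (195,340). They line up, so I'll go down and look at the forces.

jog_arm:
  delta_pos:
    - [0, -0.1, -3]
    - [0, -0.1, -6]
    - [0, -0.1, -7.5]
    - [0, -0.1, -8.4]
    - [0, -0.1, -8.4]
  turn: [0, 0, 0, 0, 0]
  grip: [0.3, 0.3, 0.3, 0.3, 0.3]

```text
time_s: 2.2
position: [0.6099, 0.2683, 0.2344]
tcp_rot: [[-0.997, 0.076, -0.0], [0.076, 0.997, -0.0], [0.0, -0.0, -1.0]]
force: [0.1, 0.4, 0.5]
opening: 0.702
grasp_force: 0.0
```

jog_arm:
  delta_pos:
    - [0, 0, 0]
    - [0, 0, 0]
    - [0, 0, 0]
    - [0, 0, 0]
  turn: [0, 0, 0, 0]
  grip: [0.45, 0.55, 0.6, 0.6]

```text
time_s: 2.7
position: [0.6104, 0.2679, 0.2351]
tcp_rot: [[-0.997, 0.077, 0.001], [0.077, 0.997, 0.0], [-0.001, 0.0, -1.0]]
force: [-0.5, 1.0, 2.4]
opening: 0.452
grasp_force: 30.0
```

Gripped at 30 N. Now I'll draw it off along its axis.

jog_arm:
  delta_pos:
    - [-0.29, 0.02, 0.41]
    - [-0.57, 0.04, 0.82]
    - [-0.86, 0.07, 1.23]
    - [-1.14, 0.09, 1.64]
    - [-1.43, 0.11, 2.05]
    - [-1.72, 0.13, 2.46]
    - [-2.0, 0.16, 2.87]
    - [-2.28, 0.18, 3.28]
    - [-2.85, 0.22, 4.1]
    - [-3.4, 0.27, 4.92]
  turn: [0, 0, 0, 0, 0, 0, 0, 0, 0, 0]
  grip: [0.6, 0.6, 0.6, 0.6, 0.6, 0.6, 0.6, 0.6, 0.6, 0.6]

```text
time_s: 3.95
position: [0.5753, 0.2706, 0.284]
tcp_rot: [[-0.997, 0.077, -0.001], [0.077, 0.997, -0.0], [0.001, -0.0, -1.0]]
force: [-0.4, -0.5, -0.3]
opening: 0.453
grasp_force: 30.0
```

Run:
```python
from h import *
s=snap('side','s2')
cv2.imwrite('pics/v2.png',cv2.resize(s['color'][100:300,130:330],(600,600),interpolation=2))
```

```text
(no output)
```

View pics/v2.png

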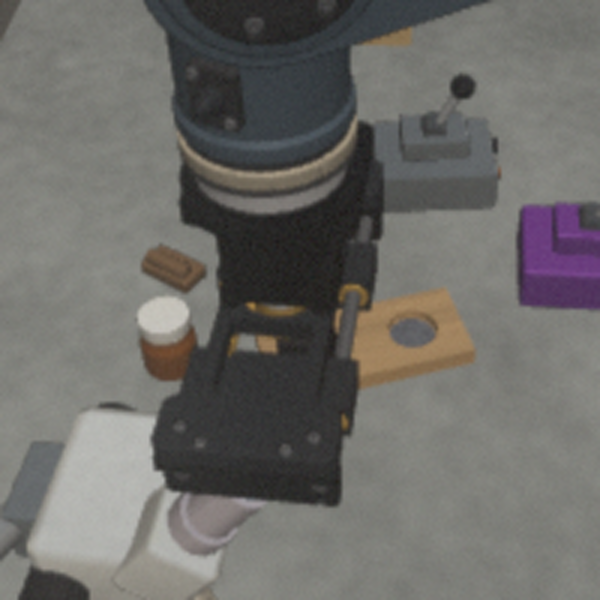

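The eyepiece is bare at crop (205,520) and the cap is in the fingers, so I'll carry it to a clear patch of table at about (0.42,0.08). There I'll press it upright and regrip it higher, since the tool can't tilt.

jog_arm:
  delta_pos:
    - [-4, 0, 1]
    - [-9, -2, 1]
    - [-13, -7, 0]
    - [-15.6, -12, -4]
    - [-15.6, -17, -9]
    - [-15.6, -19.1, -14]
    - [-15.6, -19.1, -19]
    - [-15.6, -19.1, -23]
    - [-15.6, -19.1, -25]
    - [-15.6, -19.1, -26]
    - [-15.6, -19.1, -26]
  turn: [0, 0, 0, 0, 0, 0, 0, 0, 0, 0, 0]
  grip: [0.6, 0.6, 0.6, 0.6, 0.6, 0.6, 0.6, 0.6, 0.6, 0.6, 0.6]

```text
time_s: 5.38
position: [0.4203, 0.0796, 0.0235]
tcp_rot: [[-0.997, 0.076, -0.0], [0.076, 0.997, -0.0], [0.0, -0.0, -1.0]]
force: [0.0, 0.3, 0.4]
opening: 0.453
grasp_force: 30.0
```

Run:
```python
from h import *
T,S=load('top0'),load('side0')
c=np.array([tri(T,S,p,None,.018)[0] for p in [(242,184.2),(270,174.2),(264.2,248.3),(293.3,239.2)]])
print(c, c.mean(0)); ax=(c[0]+c[1]-c[2]-c[3])/2; print(np.linalg.norm(ax)); ax/=np.linalg.norm(ax)
print('pocket',c.mean(0)-ax*.0475,'other',c.mean(0)+ax*.0475, np.degrees(np.arctan2(ax[1],ax[0])))
b,n=blob('top0',261,194,60); sup=lambda q:(q@DIR.T).max(0)
r=least_squares(lambda q:sup(proj(T,cap_pts(np.r_[q,.008],[0,0,1.])))-sup(b)-.9,[.59,-.05],x_scale=.01);print(r.x,r.fun.round(1))
```

```text
[[ 0.6283  0.0052  0.018 ]
 [ 0.6566 -0.0728  0.018 ]
 [ 0.4507 -0.0543  0.018 ]
 [ 0.4749 -0.1332  0.018 ]] [ 0.552625 -0.063775  0.018   ]
0.18938881962776996
pocket [ 0.50756756 -0.07881087  0.018     ] other [ 0.59768244 -0.04873913  0.018     ] 18.45408249377966
[ 0.59977642 -0.0476105 ] [ 0.1 -0.2 -0.2  0.1  0.   0.   0.3  0.2  0.5  0.7  0.2  0.1 -0.6 -0.5
  0.   0.6  0.  -0.   0.4  0.1  0.3  0.4  0.2 -0. ]
```

The felt, tray and other-cap estimates of the pocket agree at about (0.509,−0.0785). Now I'll press the cap upright on the table.

jog_arm:
  delta_pos:
    - [0, 0, -0.6]
    - [0, 0, -1.0]
    - [0, 0, -1.2]
    - [0, 0, -1.4]
    - [0, 0, -1.4]
  turn: [0, 0, 0, 0, 0]
  grip: [0.6, 0.6, 0.6, 0.6, 0.6]

```text
time_s: 6.0
position: [0.4206, 0.0796, 0.0103]
tcp_rot: [[-0.997, 0.077, 0.002], [0.077, 0.997, -0.0], [-0.002, 0.0, -1.0]]
force: [-0.7, 0.0, 8.2]
opening: 0.449
grasp_force: 30.0
```

jog_arm:
  delta_pos:
    - [0, 0, -0.2]
    - [0, 0, -0.3]
    - [0, 0, -0.4]
    - [0, 0, -0.5]
    - [0, 0, -0.5]
  turn: [0, 0, 0, 0, 0]
  grip: [0.6, 0.6, 0.6, 0.6, 0.6]

```text
time_s: 6.62
position: [0.4245, 0.0793, 0.0077]
tcp_rot: [[-0.997, 0.077, 0.011], [0.077, 0.997, -0.001], [-0.011, 0.0, -1.0]]
force: [0.8, 1.1, 32.0]
opening: 0.457
grasp_force: 30.1
```

Run:
```python
from h import *
s=snap('side','s3');t=snap('top','t3')
cv2.imwrite('pics/v3.png',np.hstack([cv2.resize(s['color'][130:330,180:380],(400,400),interpolation=2),cv2.resize(t['color'][180:380,120:320],(400,400),interpolation=2)]))
```

```text
(no output)
```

View pics/v3.png

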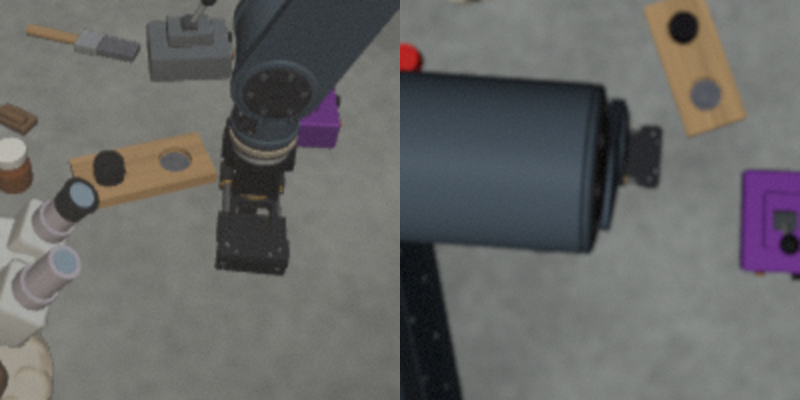

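The cap is hidden by the hand. I'll ease off the pressure and then open slowly.

jog_arm:
  delta_pos:
    - [0, 0, 0.2]
    - [0, 0, 0.3]
    - [0, 0, 0.3]
  turn: [0, 0, 0]
  grip: [0.6, 0.6, 0.6]

```text
time_s: 7.1
position: [0.4228, 0.0794, 0.0086]
tcp_rot: [[-0.997, 0.077, 0.006], [0.077, 0.997, -0.0], [-0.006, 0.0, -1.0]]
force: [1.8, 0.5, 8.9]
opening: 0.453
grasp_force: 30.0
```

jog_arm:
  delta_pos:
    - [0, 0, 0]
    - [0, 0, 0]
    - [0, 0, 0]
    - [0, 0, 0]
  turn: [0, 0, 0, 0]
  grip: [0.5, 0.4, 0.25, 0.25]

```text
time_s: 7.6
position: [0.4198, 0.0796, 0.0074]
tcp_rot: [[-0.997, 0.077, -0.001], [0.077, 0.997, 0.0], [0.001, -0.0, -1.0]]
force: [-0.4, 0.3, -0.8]
opening: 0.714
grasp_force: 0.0
```

jog_arm:
  delta_pos:
    - [0, 0, 2]
    - [0, 0, 6]
    - [-2, 8, 10]
    - [-2, 14, 10]
    - [-2, 18, 10]
    - [-2, 18, 10]
  turn: [0, 0, 0, 0, 0, 0]
  grip: [0.25, 0.25, 0.25, 0.25, 0.25, 0.25]

```text
time_s: 8.35
position: [0.3998, 0.2635, 0.108]
tcp_rot: [[-0.998, 0.07, 0.002], [0.07, 0.998, 0.001], [-0.002, 0.002, -1.0]]
force: [0.5, -0.1, -0.1]
opening: 0.75
grasp_force: 0.0
```

Run:
```python
from h import *
s=snap('side','s4');t=snap('top','t4')
cv2.imwrite('pics/v4.png',np.hstack([cv2.resize(s['color'][130:330,180:380],(400,400),interpolation=2),cv2.resize(t['color'][180:380,120:320],(400,400),interpolation=2)]))
```

```text
(no output)
```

View pics/v4.png

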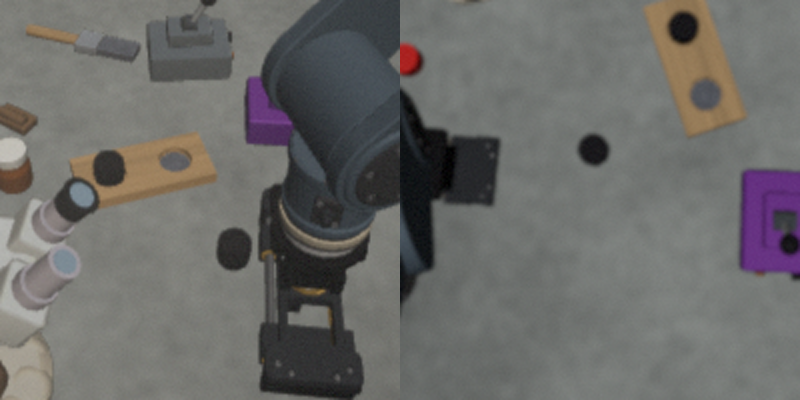

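The cap stands upright on the table at side crop (234,248) and top crop (593,150). I'll fit its position.

Run:
```python
from h import *
T,S=load('t4'),load('s4'); sup=lambda q:(q@DIR.T).max(0)
bt,n=blob('t4',120+(593-400)//2,180+75,60); bs,m=blob('s4',180+117,130+124,60); print(n,m)
for z0,a,b in((0,bt,bs),):
    r=least_squares(lambda q:np.r_[sup(proj(T,cap_pts(np.r_[q,z0],[0,0,1.])))-sup(a)-.9,sup(proj(S,cap_pts(np.r_[q,z0],[0,0,1.])))-sup(b)-.9],[.42,.08],x_scale=.01);print(r.x,r.fun.round(1))
st=read_state();print(st['position'],st['joint_positions'].round(0))
```

```text
165 270
[0.43448005 0.07414006] [ 0.4  0.2  0.2  0.2 -0.   0.2  0.9  0.3  0.1 -0.1  0.1  0.4  0.9  0.3
  0.2  0.5  0.2  0.3  0.9  0.3  0.2  0.5 -0.2 -0.1  0.5 -0.3  0.2  0.2
  0.1  0.3  0.4 -0.   0.1  0.3  0.2  0.1  0.2 -0.2  0.1  0.5  0.4  0.4
  0.8  0.2  0.2  0.8  0.3  0.3]
[0.39916576 0.25986328 0.10727001] [ 20.  27. 108.  -0.  45. -66.]
```

jog_arm:
  delta_pos:
    - [2, -6, 0]
    - [3.4, -12, 0]
    - [3.4, -17, -1]
    - [3.4, -18.5, -4]
    - [3.4, -18.5, -7]
    - [3.4, -18.5, -9]
    - [3.4, -18.5, -9.2]
    - [3.4, -18.5, -9.2]
  turn: [0, 0, 0, 0, 0, 0, 0, 0]
  grip: [0.25, 0.25, 0.25, 0.25, 0.25, 0.25, 0.25, 0.25]

```text
time_s: 9.45
position: [0.4337, 0.0737, 0.0157]
tcp_rot: [[-0.997, 0.078, -0.001], [0.078, 0.997, -0.0], [0.001, -0.0, -1.0]]
force: [0.4, 0.5, 0.6]
opening: 0.748
grasp_force: 0.0
```

jog_arm:
  delta_pos:
    - [0, 0, 0]
    - [0, 0, 0]
    - [0, 0, 0]
    - [0, 0, 0]
    - [0, 0, 0]
  turn: [0, 0, 0, 0, 0]
  grip: [0.4, 0.5, 0.56, 0.6, 0.6]

```text
time_s: 10.07
position: [0.4341, 0.0747, 0.0156]
tcp_rot: [[-0.997, 0.076, 0.0], [0.076, 0.997, -0.0], [-0.0, -0.0, -1.0]]
force: [0.5, -0.2, -0.1]
opening: 0.405
grasp_force: 0.0
```

Run:
```python
from h import *
s=snap('side','s5');t=snap('top','t5')
s4=cv2.imread('pics/s4.png');t4=cv2.imread('pics/t4.png')
R=lambda i,x,y:cv2.resize(i[y:y+50,x:x+66],(396,300),interpolation=2)
cv2.imwrite('pics/v5.png',np.vstack([np.hstack([R(s4,265,230),R(t4,185,230)]),np.hstack([cv2.resize(s['color'][180:290,230:376],(396,300)),cv2.resize(t['color'][180:290,150:296],(396,300))])]))
```

```text
(no output)
```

View pics/v5.png

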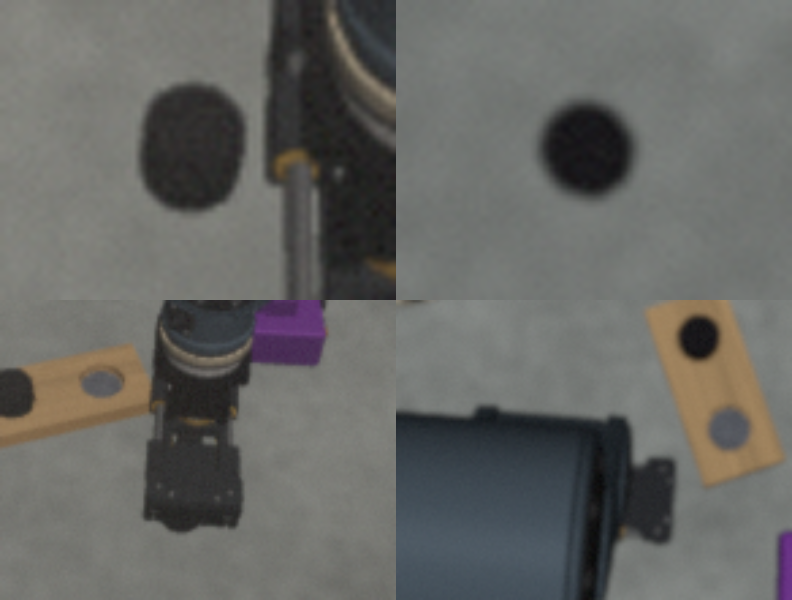

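jog_arm:
  delta_pos:
    - [0, 0, 0]
    - [0, 0, 0]
  turn: [0, 0]
  grip: [0.65, 0.7]

```text
time_s: 10.42
position: [0.434, 0.0746, 0.0155]
tcp_rot: [[-0.997, 0.077, -0.0], [0.077, 0.997, 0.0], [0.0, -0.0, -1.0]]
force: [-0.0, -0.5, 0.0]
opening: 0.324
grasp_force: 0.0
```

The fingers aren't holding the cap. I'll open, back away and look.

jog_arm:
  delta_pos:
    - [0, 0, 0]
    - [0, 0, 0]
    - [0, 0, 2]
    - [0, 0, 5]
    - [0, 0, 9]
    - [-3, 6, 9]
    - [-3, 12, 9]
    - [-3, 18, 9]
    - [-3, 18, 9]
  turn: [0, 0, 0, 0, 0, 0, 0, 0, 0]
  grip: [0.4, 0.25, 0.25, 0.25, 0.25, 0.25, 0.25, 0.25, 0.25]

```text
time_s: 11.55
position: [0.4039, 0.2584, 0.1058]
tcp_rot: [[-0.998, 0.07, 0.002], [0.07, 0.998, 0.001], [-0.002, 0.001, -1.0]]
force: [0.2, -0.1, 0.6]
opening: 0.745
grasp_force: 0.0
```

Run:
```python
from h import *
s=snap('side','s6');t=snap('top','t6')
R=lambda i,x,y:cv2.resize(i[y:y+100,x:x+132],(396,300),interpolation=2)
cv2.imwrite('pics/v6.png',np.hstack([R(s['color'],230,200),R(t['color'],150,200)]))
```

```text
(no output)
```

View pics/v6.png

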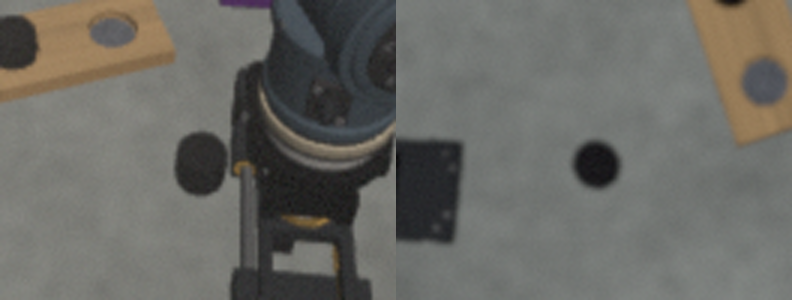

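The top view shows the cap still upright at pixel (217,255). I'll refit to see whether it moved.

Run:
```python
from h import *
sup=lambda q:(q@DIR.T).max(0)
for k in '46':
    T,S=load('t'+k),load('s'+k)
    bt,n=blob('t'+k,217,255,60); bs,m=blob('s'+k,297,254,60); print(n,m,bt.mean(0),bs.mean(0),bs.min(0),bs.max(0))
    for v in ('both','top'):
        def f(q):
            P=cap_pts(q[:3],[0,0,1.]); return np.r_[sup(proj(T,P))-sup(bt)-.6, (sup(proj(S,P))-sup(bs)-.6) if v=='both' else (q[2])*1e5]
        r=least_squares(f,[.42,.08,0],x_scale=.01);print(v,r.x.round(4),abs(r.fun).max().round(1))
print(read_state()['opening'],proj(S,[[.434,.0747,.0156],[.434,.0947,.0156]]),proj(T,[[.434,.0747,.0156]]))
```

```text
165 270 [216.4        254.53939394] [296.50740741 254.38518519] [289. 245.] [304. 264.]
both [ 0.4345  0.0737 -0.0014] 1.2
top [ 0.4343  0.0738 -0.    ] 1.2
166 271 [216.42771084 254.5060241 ] [296.53505535 254.31365314] [289. 245.] [305. 264.]
both [ 0.4344  0.0736 -0.0012] 1.2
top [ 0.4344  0.0737 -0.    ] 1.2
0.750480376485412 [[296.69390967 255.02997811]
 [297.10105672 261.70927869]] [[216.22049071 254.81562667]]
```

Run:
```python
from h import *
for k in '56':
    g=cv2.cvtColor(cv2.imread(f'pics/s{k}.png'),6)
    print(k)
    for v in range(240,276,2): print(v,' '.join(f'{x:3d}' for x in g[v,282:326:2]))
```

```text
5
240 119  59  53  52  52  55  51  48  55  53  52  52  50  49  47  50  53  53  85 117 116 118
242 116  55  47  47  50  46  48  50  52  50  49  51  53  52  47  49  51  48  82 116 114 114
244 115  54  54  50  51  51  50  50  50  49  50  50  52  50  52  51  49  49  86 114 114 114
246 115  57  52  55  48  52  49  54  49  51  53  50  53  50  54  51  50  49  57 112 116 115
248 114  58  52  81  55  47  49  49  51  54  54  49  50  51  53  56  51  54  54 116 118 119
250 115  55  57  51  55  65  58  52  49  52  54  50  50  52  52  50  73  54  57 113 117 117
252 114  47  51  54  54  59  54  51  52  52  51  53  49  54  78  51  54  54  56 114 119 119
254 114  43  48  44  47  48  50  46  50  47  47  47  48  49  56  51  54  54  57 118 120 122
256 108  40  46  38  44  41  43  36  41  46  44  44  43  45  44  41  44  51  55 115 120 119
258  91  41  54  42  36  41  39  36  36  40  42  42  38  43  42  41  38  42  64 115 120 120
260 111  62  76  53  44  44  38  37  36  42  42  45  39  36  39  44  53  42 106 117 117 118
262 120 122 118 116  79  44  41  40  43  40  47  62  63  58  50  52  50  46 114 117 11
[... 1515 characters left out ...]
  43  40  39  92 128 125  73  88  95  40  39  35  32  34
262 128 127 124 126  82  45  44  41  41  45  57 121 126 126  76  90  86  43  41  29  36  33
264 123 126 126 127 124  94  64  53  51  85 120 124 125 125  74  85  85  52  39  35  38  35
266 126 127 122 123 124 124 124 119 121 127 126 123 125 124  70  84  87  50  32  33  39  34
268 126 122 122 119 123 125 124 126 126 124 126 122 123 123  70  85  88  47  35  32  34  31
270 126 123 123 121 126 122 124 126 127 124 121 121 120 122  70  86  87  45  36  37  39  34
272 125 121 122 123 123 123 126 124 124 121 123 122 120 119  69  84  89  47  38  37  46  70
274 123 121 122 120 124 125 126 121 123 123 121 123 122 121  64  85  89  47  47  51  53  51
```

Run:
```python
from h import *
S=load('s5')
P=[[.434+.0375,.1697,.0856],[.434-.0375,.1697,.0856],[.434,.107,.0156],[.434,.0947,.0156],[.4245,.107,.0156],[.4435,.107,.0156],[.434,.107,.035]]
print(proj(S,P).round(1))
g=cv2.cvtColor(cv2.imread('pics/s5.png'),6)
c=cv2.imread('pics/s5.png')
print(c[256:266,290:302:2].tolist())
s=read_state();print(s['tcp_rot'],s['position'])
```

```text
[[284.2 271.5]
 [318.5 272.4]
 [297.4 265.9]
 [297.1 261.7]
 [301.2 266. ]
 [293.5 265.8]
 [298.  261.3]]
[[[42, 44, 46], [42, 41, 41], [39, 43, 43], [36, 36, 37], [41, 40, 43], [46, 47, 45]], [[34, 36, 36], [41, 42, 42], [37, 40, 40], [36, 40, 38], [36, 34, 37], [38, 40, 41]], [[36, 35, 37], [39, 42, 41], [37, 39, 40], [35, 37, 36], [34, 36, 38], [38, 40, 42]], [[37, 39, 41], [34, 38, 37], [34, 34, 37], [35, 37, 38], [43, 45, 45], [40, 40, 41]], [[42, 45, 44], [43, 44, 44], [36, 37, 41], [37, 37, 37], [38, 35, 38], [40, 42, 43]], [[45, 48, 47], [39, 38, 38], [40, 44, 40], [40, 43, 42], [41, 43, 43], [43, 43, 43]], [[76, 79, 80], [42, 44, 45], [41, 40, 43], [36, 41, 40], [39, 43, 43], [37, 40, 40]], [[106, 111, 113], [46, 49, 50], [42, 43, 41], [42, 41, 44], [42, 43, 41], [45, 46, 46]], [[112, 119, 117], [85, 87, 88], [60, 61, 63], [50, 50, 51], [51, 52, 53], [78, 78, 79]], [[114, 121, 121], [109, 113, 112], [102, 107, 106], [87, 90, 90], [89, 94, 92], [111, 115, 115]]]
[[-9.97247557e-01  7.41399567e-02 -7.59540968e-04]
 [ 7.41404720e-02  9.97247580e-01 -6.74351210e-04]
 [ 7.07454023e-04 -7.28807823e-04 -9.99999484e-01]] [0.40325291 0.25480529 0.1053628 ]
```

The cap never moved, and s5 doesn't show the fingertip where the TCP says it should be. I'll close the fingers and touch bare table to check the true tip height.

jog_arm:
  delta_pos:
    - [0, 0, -4]
    - [0, 0, -8]
    - [0, 0, -9.4]
    - [0, 0, -9.4]
  turn: [0, 0, 0, 0]
  grip: [0.5, 0.8, 0.9, 0.9]

```text
time_s: 12.15
position: [0.4037, 0.2533, 0.011]
tcp_rot: [[-0.997, 0.079, -0.002], [0.079, 0.997, -0.001], [0.002, -0.001, -1.0]]
force: [0.6, -0.2, 0.7]
opening: 0.382
grasp_force: 0.0
```

jog_arm:
  delta_pos:
    - [0, 0, -0.3]
    - [0, 0, -0.6]
    - [0, 0, -0.9]
    - [0, 0, -1.2]
    - [0, 0, -1.2]
  turn: [0, 0, 0, 0, 0]
  grip: [0.9, 0.9, 0.9, 0.9, 0.9]

```text
time_s: 12.78
position: [0.4039, 0.2546, -0.0006]
tcp_rot: [[-0.997, 0.076, -0.0], [0.076, 0.997, -0.0], [0.0, -0.0, -1.0]]
force: [-0.1, 0.5, 0.6]
opening: 0.102
grasp_force: 0.0
```

Run:
```python
from h import *
s=snap('side','s7')
st=read_state();print(st['position'],st['opening'],st['force'],proj(load('s7'),st['position']))
g=cv2.cvtColor(s['color'],6)
for v in range(290,356,3): print(v,' '.join(f'{x:3d}' for x in g[v,280:350:3]))
```

```text
[ 0.40390752  0.25458888 -0.00054182] 0.10084684780692454 [0.18247154 0.35375505 0.25972968] [[314.06064892 327.6963938 ]]
290 125 126 125 125 123 123 127 101  54  52  36  32  42  37  51  83 106 106  81  46  42  29  50 121
293 125 126 124 126 126 122 123  98  54  48  32  34  32  35  32  34  38  34  35  40  34 105 121 121
296 124 126 122 125 125 121 123  95  91  86  35  33  33  34  31  30  34  30  36  33  71 124 123 123
299 124 120 126 127 125 124 120  97  58  80  37  36  35  33  30  32  33  30  36  37  70 122 123 124
302 121 122 125 126 125 124 125 122  71  83  43  42  75  80  92  72  80  34  31  58 111 123 125 120
305 125 123 125 127 125 120 123 102  53  51  46  54  49  48  66  70  58  50  44  78 120 122 124 121
308 122 123 126 128 124 120 121  80  48  50  51  46  45  43  43  42  41  43  53  49  60 123 122 118
311 122 127 130 126 122 119 122  69  48  54  52  52  52  46  52  49  48  48  47  50  50 119 122 122
314 125 128 125 122 122 118 123  67  53  49  50  52  51  52  49  50  51  46  46  44  48 121 120 119
317 127 126 125 123 122 122 117  66  71  70  49  51  49  52  51  54  52  52  
[... 522 characters left out ...]

335 116 118 124 122 121 117 118 114  48  57  53  49  50  51  52  51  49  50  53  48  50  50 110 112
338 121 122 122 120 119 119 118 100  43  60  54  49  51  51  52  50  50  44  50  48  45  51 111 114
341 122 122 124 123 120 120 117  62  49  48  49  74  51  49  50  49  49  50  49  48  71  50 109 114
344 124 122 122 122 121 119 118  51  39  43  40  41  45  46  47  49  47  51  82  49  49  46 111 116
347 124 121 126 122 121 120 122  70  45  36  33  32  33  31  31  38  33  35  42  37  38  43 114 114
350 126 123 122 119 120 118 119 117 120 120 121 114 109 104  88  55  50  42  31  34  28  67 108 114
353 126 124 125 119 118 120 120 120 121 120 120 120 115 121 119 117 111 110 107 106 102 110 111 110
```

There's no contact at reported z = 0, so the tip is really higher. I'll keep probing.

jog_arm:
  delta_pos:
    - [0, 0, -0.3]
    - [0, 0, -0.6]
    - [0, 0, -0.9]
  turn: [0, 0, 0]
  grip: [0.9, 0.9, 0.9]

```text
time_s: 13.2
position: [0.404, 0.2545, -0.0097]
tcp_rot: [[-0.997, 0.077, -0.0], [0.077, 0.997, -0.0], [0.0, -0.0, -1.0]]
force: [0.1, 0.1, -0.4]
opening: 0.098
grasp_force: 0.0
```

jog_arm:
  delta_pos:
    - [0, 0, -0.3]
    - [0, 0, -0.6]
    - [0, 0, -0.6]
  turn: [0, 0, 0]
  grip: [0.9, 0.9, 0.9]

```text
time_s: 13.58
position: [0.4039, 0.2545, -0.0157]
tcp_rot: [[-0.997, 0.077, -0.001], [0.077, 0.997, -0.0], [0.0, -0.0, -1.0]]
force: [-1.2, 0.2, 0.2]
opening: 0.101
grasp_force: 0.0
```

jog_arm:
  delta_pos:
    - [0, 0, -0.25]
    - [0, 0, -0.5]
    - [0, 0, -0.5]
  turn: [0, 0, 0]
  grip: [0.9, 0.9, 0.9]

```text
time_s: 13.95
position: [0.4039, 0.2545, -0.0206]
tcp_rot: [[-0.997, 0.077, -0.0], [0.077, 0.997, -0.0], [0.0, -0.0, -1.0]]
force: [0.3, 0.1, 0.3]
opening: 0.098
grasp_force: 0.0
```

jog_arm:
  delta_pos:
    - [0, 0, -0.25]
    - [0, 0, -0.5]
    - [0, 0, -0.5]
  turn: [0, 0, 0]
  grip: [0.9, 0.9, 0.9]

```text
time_s: 14.32
position: [0.4042, 0.2546, -0.0239]
tcp_rot: [[-0.997, 0.076, 0.001], [0.076, 0.997, 0.0], [-0.001, 0.0, -1.0]]
force: [-2.0, -1.7, 17.0]
opening: 0.101
grasp_force: 8.2
```

Contact comes at reported z ≈ −0.0225, so the true tip height is the reported z + 0.0225. I'll regrip the cap with the true tip at 15 mm.

jog_arm:
  delta_pos:
    - [0, 0, 6]
    - [0, 0, 11]
    - [1, -6, 11]
    - [2, -12, 11]
    - [3.0, -18, 11]
    - [3.0, -18, 11]
    - [3.0, -18, 7]
    - [3.0, -18, 4]
    - [3.0, -18, 2]
    - [3.0, -18, 1.9]
    - [3.0, -18, 1.9]
  turn: [0, 0, 0, 0, 0, 0, 0, 0, 0, 0, 0]
  grip: [0.7, 0.4, 0.25, 0.25, 0.25, 0.25, 0.25, 0.25, 0.25, 0.25, 0.25]

```text
time_s: 15.7
position: [0.434, 0.0752, -0.0061]
tcp_rot: [[-0.997, 0.076, 0.0], [0.076, 0.997, 0.0], [-0.0, 0.0, -1.0]]
force: [-0.4, -0.3, -0.2]
opening: 0.751
grasp_force: 0.0
```

jog_arm:
  delta_pos:
    - [0, 0, 0]
    - [0, 0, 0]
    - [0, 0, 0]
    - [0, 0, 0]
  turn: [0, 0, 0, 0]
  grip: [0.4, 0.5, 0.6, 0.6]

```text
time_s: 16.2
position: [0.4343, 0.0745, -0.0061]
tcp_rot: [[-0.997, 0.077, 0.001], [0.077, 0.997, -0.0], [-0.001, 0.0, -1.0]]
force: [-0.2, 0.1, 3.1]
opening: 0.461
grasp_force: 30.0
```

jog_arm:
  delta_pos:
    - [0, 0, 3]
    - [0, 0, 5]
    - [3, -5, 5]
    - [6, -10, 5]
    - [7.45, -14, 5]
    - [7.45, -15.25, 5]
    - [7.45, -15.25, 5]
    - [7.45, -15.25, 3]
    - [7.45, -15.25, 2.5]
    - [7.45, -15.25, 2.5]
  turn: [0, 0, 0, 0, 0, 0, 0, 0, 0, 0]
  grip: [0.6, 0.6, 0.6, 0.6, 0.6, 0.6, 0.6, 0.6, 0.6, 0.6]

```text
time_s: 17.45
position: [0.5075, -0.0765, 0.0183]
tcp_rot: [[-0.997, 0.075, -0.002], [0.075, 0.997, 0.001], [0.002, 0.001, -1.0]]
force: [-0.4, -0.0, -0.9]
opening: 0.456
grasp_force: 30.0
```

Run:
```python
from h import *
for n in('side','top'):
    c=snap(n,n[0]+'8'); C=load(n[0]+'8'); i=c['color'].astype(int)
    P=[.509,-.0785,.033]; u,v=proj(C,P)[0].astype(int); print(n,u,v,proj(C,[.509,-.0785,.009]))
    g=i.mean(2).astype(int); col=i[:,:,2]-i[:,:,0]
    for r in range(v-24,v+32,2): print(r,' '.join(('T' if col[r,q]>25 else '#' if g[r,q]<70 else '.') for q in range(u-40,u+40,1)).replace(' ',''))
```

```text
side 267 205 [[267.25249076 211.06216061]]
181 ...............................####...###############......................###..
183 ...............................###T....########..####.......................##..
185 ...........................#####################.####.......................##..
187 ...........................#############################....................##..
189 ..........................##############################....................##..
191 ..........................##############################....................##..
193 .........................###############################....................####
195 .........................###.###########################....................##.#
197 .........................##########################.####....................####
199 ........................#######################.########....................####
201 .......................T###############################.........................
203 ..............TTTTTTTTTTT##############################.........................
205 ........##.TTTTTTTTTTTTTT########
[... 3044 characters left out ...]
....................
241 ................................................................................
243 ................................................................................
245 ................................................................................
247 ................................................................................
249 ................................................................................
251 ................................................................................
253 ................................................................................
255 ................................................................................
```

The side mask shows the cap over the hole about 1 px off, with the cap centred at column 268.5 and the felt at 267. I'll nudge +1 mm in x and lower.

jog_arm:
  delta_pos:
    - [0.1, -0.05, 0]
    - [0.1, -0.05, -0.3]
    - [0.1, -0.05, -0.6]
    - [0.1, -0.05, -0.9]
    - [0.1, -0.05, -1.2]
    - [0.1, -0.05, -1.2]
  turn: [0, 0, 0, 0, 0, 0]
  grip: [0.6, 0.6, 0.6, 0.6, 0.6, 0.6]

```text
time_s: 18.3
position: [0.5093, -0.0783, 0.0062]
tcp_rot: [[-0.997, 0.077, -0.001], [0.077, 0.997, 0.0], [0.001, 0.0, -1.0]]
force: [-0.2, 0.1, -0.2]
opening: 0.457
grasp_force: 30.0
```

It's inside the pocket without touching. Now down to the floor.

jog_arm:
  delta_pos:
    - [0, 0, -0.15]
    - [0, 0, -0.3]
    - [0, 0, -0.45]
    - [0, 0, -0.45]
  turn: [0, 0, 0, 0]
  grip: [0.6, 0.6, 0.6, 0.6]

```text
time_s: 18.8
position: [0.5096, -0.0785, 0.002]
tcp_rot: [[-0.997, 0.077, 0.0], [0.077, 0.997, -0.0], [-0.0, -0.0, -1.0]]
force: [0.7, 0.4, -0.8]
opening: 0.459
grasp_force: 30.0
```

jog_arm:
  delta_pos:
    - [0, 0, -0.1]
    - [0, 0, -0.2]
    - [0, 0, -0.2]
  turn: [0, 0, 0]
  grip: [0.6, 0.6, 0.6]

```text
time_s: 19.18
position: [0.5096, -0.0785, 0.0018]
tcp_rot: [[-0.997, 0.076, 0.001], [0.076, 0.997, -0.0], [-0.001, -0.0, -1.0]]
force: [-3.0, 0.7, 14.4]
opening: 0.458
grasp_force: 30.0
```

The cap is on the floor at the predicted height with 14 N on it. I'll ease off, release and lift.

jog_arm:
  delta_pos:
    - [0, 0, 0.15]
    - [0, 0, 0.15]
    - [0, 0, 0.15]
    - [0, 0, 0.15]
    - [0, 0, 0.15]
    - [0, 0, 2]
    - [0, 0, 6]
    - [0, 0, 10]
    - [0, 0, 14.2]
    - [0, 0, 14.2]
  turn: [0, 0, 0, 0, 0, 0, 0, 0, 0, 0]
  grip: [0.6, 0.5, 0.4, 0.35, 0.35, 0.35, 0.35, 0.35, 0.35, 0.35]

```text
time_s: 20.42
position: [0.5119, -0.0793, 0.1451]
tcp_rot: [[-0.997, 0.076, 0.007], [0.076, 0.997, -0.003], [-0.007, -0.002, -1.0]]
force: [0.3, -0.0, -0.7]
opening: 0.65
grasp_force: 0.0
```

jog_arm:
  delta_pos:
    - [-3, -4, 0]
    - [-6, -8, 0]
    - [-9.2, -12, 0]
    - [-9.2, -17, 0]
    - [-9.2, -22, 0]
    - [-9.2, -24.5, 0]
    - [-9.2, -24.5, 0]
  turn: [0, 6, 12, 12, 12, 12, 12]
  grip: [0.5, 0.7, 1, 1, 1, 1, 1]

```text
time_s: 21.3
position: [0.4172, -0.3241, 0.1411]
tcp_rot: [[-0.991, -0.13, -0.001], [-0.13, 0.991, 0.001], [0.001, 0.001, -1.0]]
force: [-0.3, 1.1, -0.4]
opening: 0.018
grasp_force: 0.0
```

Run:
```python
from h import *
T,S=snap('top','t9'),snap('side','s9'); T,S=load('t9'),load('s9'); sup=lambda q:(q@DIR.T).max(0)
P0=[.5095,-.0785,.03]; a=proj(T,P0)[0].astype(int); b=proj(S,P0)[0].astype(int)
bt,n=blob('t9',*a,60); bs,m=blob('s9',*b,60); print(n,m,bs.min(0),bs.max(0))
def f(q):
    P=cap_pts(q[:3],[0,0,1.]); return np.r_[sup(proj(T,P))-sup(bt)-.6,sup(proj(S,P))-sup(bs)-.6]
r=least_squares(f,[.51,-.08,0.01],x_scale=.01);print(r.x.round(4),abs(r.fun).max())
try:
    u=[]
    B=proj(T,[.4617,-.3172,.1245])[0],proj(S,[.4617,-.3172,.1245])[0]; print(B)
    st=read_state();print(st['position'],st['joint_positions'].round(),proj(S,st['position']+[0,0,.0225]))
    g=cv2.imread('pics/s9.png').mean(2)
    for r in range(105,160,2): print(r,''.join('#' if x<60 else '+' if x<95 else '.' for x in g[r,245:335]))
except Exception as e: print(e)
```

```text
10119 211 [260. 198.] [274. 214.]
[ 0.4094 -0.4369 -0.3598] 133.77193938594334
(array([371.77835007, 238.94353013]), array([283.99948842, 128.75242207]))
[ 0.41674904 -0.32120081  0.14120093] [ -50.   27.   99.    0.   53. -147.] [[299.61970928 117.37279395]]
105 ..................................................############################+...........
107 .................................................+############################............
109 .................................................+###########################+............
111 ..................................................####################+++++++.............
113 ...................................................#########+.............................
115 ...................................................+########..............................
117 ....................................................+######+..............................
119 ..........................................................................................
121 ............................................................................
[... 1119 characters left out ...]
...................................
147 ........+++++++++++++++++++++++++++++++++++++....##.......................................
149 ........++++++++++++++++++++++++++++++++++++++++++#.......................................
151 +++.....++++++++++++++++++++++++++++++++++++++.+.++.......................................
153 +++++...+#++++++++++++++++++++++++++++++++++..+++++.......................................
155 +++++....++++++++++++++++++++++++.++++++.++.++++++........................................
157 ++++.....++++++.++++++++++++++++++++++++..+++++++.++......................................
159 +++......+++++++++++++++++++++++++++++++++++++++++++......................................
```

The cap stands in the pocket, spanning side columns 260–274 and centred on the felt. The tip projection confirms the z offset. Next I'll lower behind the ball and push.

jog_arm:
  delta_pos:
    - [0, 0, -3]
    - [0, 0, -5.6]
    - [0, 0, -5.6]
    - [1, 0.15, -5.6]
    - [2, 0.3, -5.6]
    - [3, 0.4, -5.6]
    - [4, 0.55, -5.6]
    - [5, 0.7, -5.6]
    - [6, 0.85, -5.6]
    - [7, 1, -5.6]
    - [7.6, 1.1, -5.6]
    - [7.6, 1.1, -5.6]
  turn: [0, 0, 0, 0, 0, 0, 0, 0, 0, 0, 0, 0]
  grip: [1, 1, 1, 1, 1, 1, 1, 1, 1, 1, 1, 1]

```text
time_s: 22.9
position: [0.4942, -0.3123, 0.0859]
tcp_rot: [[-0.991, -0.133, 0.001], [-0.133, 0.991, 0.0], [-0.001, 0.0, -1.0]]
force: [0.4, 0.3, 0.5]
opening: 0.004
grasp_force: 0.0
```

jog_arm:
  delta_pos:
    - [0.3, 0.04, 0]
    - [0.6, 0.08, 0]
    - [0.6, 0.08, 0]
  turn: [0, 0, 0]
  grip: [1, 1, 1]

```text
time_s: 23.28
position: [0.497, -0.3115, 0.0857]
tcp_rot: [[-0.991, -0.133, -0.005], [-0.133, 0.991, 0.001], [0.005, 0.002, -1.0]]
force: [-5.8, -1.8, 0.0]
opening: 0.006
grasp_force: 3.3
```

jog_arm:
  delta_pos:
    - [0.3, 0.04, 0]
    - [0.5, 0.07, 0]
    - [0.5, 0.07, 0]
  turn: [0, 0, 0]
  grip: [1, 1, 1]

```text
time_s: 23.65
position: [0.4972, -0.3113, 0.0856]
tcp_rot: [[-0.991, -0.135, -0.014], [-0.135, 0.991, 0.001], [0.014, 0.003, -1.0]]
force: [-16.8, -6.3, 5.1]
opening: 0.011
grasp_force: 8.9
```

The lever is at its stop. I'll back off, lift clear and verify.

jog_arm:
  delta_pos:
    - [-1, -0.1, 0]
    - [-4, -0.5, 0]
    - [-7, -1, 2]
    - [-9, -1.2, 7]
    - [-11, -1, 10]
    - [-12, 2, 12]
    - [-12, 2, 12]
    - [-12, 2, 12]
  turn: [0, 0, 0, 0, 0, 0, 0, 0]
  grip: [1, 1, 1, 1, 1, 1, 1, 1]

```text
time_s: 24.65
position: [0.3852, -0.2914, 0.2061]
tcp_rot: [[-0.991, -0.133, 0.001], [-0.133, 0.991, -0.001], [-0.001, -0.001, -1.0]]
force: [-0.1, 0.7, -0.7]
opening: 0.006
grasp_force: 0.0
```

Run:
```python
from h import *
snap('side','s10');S=load('s10')
a=np.radians(8);d=np.array([np.cos(a),np.sin(a),0])
bs,m=blob('s10',267,205,60);print('cap',m,bs.min(0),bs.max(0),bs.mean(0).round(1), 'model',proj(S,cap_pts(np.array([.509,-.0785,.008]),[0,0,1.])).min(0),proj(S,cap_pts(np.array([.509,-.0785,.008]),[0,0,1.])).max(0))
off=np.array([.4617,-.3172,.1245]); piv=off+.06*np.sin(.5)*d-[0,0,.06*np.cos(.5)]
for t in(.8,.9,1.): print(t,proj(S,piv+.06*np.sin(t-.5)*d+[0,0,.06*np.cos(t-.5)]))
g=cv2.imread('pics/s10.png').mean(2)
for r in range(112,145,1): print(r,''.join('#' if x<60 else '+' if x<95 else '.' for x in g[r,240:300]))
st=read_state();print(st['position'],st['force'],st['time_s'])
```

```text
cap 216 [260. 198.] [274. 214.] [267.  206.3] model [260.02238888 197.23799267] [274.93521471 216.71900545]
0.8 [[269.06947469 128.46722884]]
0.9 [[267.23047934 129.14534762]]
1.0 [[265.46719872 129.96675025]]
112 ............................................................
113 ............................................................
114 ............................................................
115 ............................................................
116 ............................................................
117 ............................................................
118 ............................................................
119 ............................................................
120 ............................................................
121 ............................................................
122 ............................................................
123 ............................................................
124 ............................................................
125 ........................++++.............
[... 635 characters left out ...]
.++...............................
136 ............................++..............................
137 .............................++..++++...++++................
138 .......................+....+++..+++++.+++++................
139 .......................+++++++++..++++++++++.+.+............
140 ..................+....+++++++++..++++++++++++++++++........
141 ...............++++++++++++++++++++++++++++++++++++++.......
142 .............++++++++++++++++++#++++++++++++++++++++........
143 .............++++++++++#+++++++#+#++#++++++++++++++++.......
144 .............++++++++++#+++++++#+++++++++++++.++++++++......
[ 0.38506638 -0.29148908  0.20574611] [-0.5863558  -0.52850469 -0.09706853] 24.7
```

The ball is at column 265.4, which matches the end stop at 1.0, and the cap matches the seated model. Handing in.

```bash
python3 -c "
from rig import *
print(hand_in())"
```

```text
the job is handed in; nothing more can be done
None
```

I handed the job in at about 25 s of the 51 s allowed; no verdict came back, but the last side view shows the cap upright in the pocket that was empty, the toggle at its far stop, and the arm clear of everything.

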